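# Top up a spring-loaded dish magazine

## Robot

A 6-joint arm with a two-finger parallel gripper is mounted at the origin on a cart in front of the work surface, level with it; the furniture and walls round the work are solid. World frame = base frame: x ahead of the robot, y to its left, z up, the work surface at z = 0. Lengths are in m, angles in rad, forces in N, time in s.
With the tool pointing down it reaches from about 0.275 to 0.775 m from the base axis. Payload 14.6 kg.
Tool frame: the origin (TCP) lies midway between the tips of the shut fingers; the grasp point (between the pads) lies robot.grasp_offset behind it (robot.grasp_offset is the distance from the TCP to the grasp point, in m); z points along the fingers, y is the line along which they close (so a half turn about z gives the same grasp; the last joint's range is limited). The gripper opens to 85 mm and grips with 20 to 120 N. Pads are 22 mm wide; open, the fingers measure 114 mm over their backs; the gripper's body (76 mm by 85 mm) begins 54 mm behind the grasp point. The pads swing forward as they close: fully open they stand 13 mm farther back than shut.
Start: joints at [1.009, 0.263, -0.048, 1.259, 0, 1.415], TCP at [0.208, 0.482, 0.231] pointing down, gripper open.
Joint ranges: [-2.65, 2.65], [-0.89, 1.7], [-1.18, 1.37], [-2.13, 2.11], [-1.35, 1.29], [-3.14, 3.14]. Speed limits (rad/s): [1.89, 1.89, 2.57, 2.79, 3.14, 3.14].

## Interface

Orientations are given as a unit quaternion [w, x, y, z].
In Python, from workcell import robot gives the robot as it stands. The module is installed in compiled form; this text tells all that it offers.
- The arm moves only by the tool apply_moves, never from a script. Its argument "commands" is a list of rows, each a list of 6 numbers: the shift along the tool's x, y, z as a fraction of full scale, then the turn, a rotation vector about the tool's x, y, z as a fraction of full scale. A call has 1 to 10 rows; each row is the pose to reach, as a shift and turn from the pose commanded when the call began, along the tool's axes at that moment, turning the shorter way round; what a row does not reach only later rows make up. Full scale, the value 1, is 750 mm for a shift and 180 degrees for a turn. A row lasts 1/12 s, in which the tool goes at most 41.7 mm and 7.16 degrees, less where a joint would pass 70% of its speed; a pose out of reach is approached as far as the arm can. A call with a number of a shift or a turn outside -1 to 1 is refused whole. A call with a gripper value outside its range is refused whole. "hand" is the closure in counts, from 0 (fully open) to 255 (shut), set as the call begins (left out, the last holds). The fingers move at their own pace and stop on an object; "newtons" is the grip in N (left out, the last holds). Time passes only in rows, so rows that repeat a pose let the fingers close. It gives the time, the measured TCP pose, the force, the opening and the grip force at its end, in the units of the state.
- robot.sense(): the state, without advancing time (a new reading comes with each control period).
- robot.camera(name): name is "scene" or "side" or "wrist"; returns (picture, depth): 480x640x3 uint8, red, green, blue; 480x640 float32, m along the optical axis (not along the pixel's ray), 0 where there is no reading.
- robot.camera_model(name): a dict with "camera_matrix" (3x3 intrinsics, pixels), "R" (3x3) and "t" (3): a world point X has camera coordinates R X + t. Camera axes: x right, y down, z forward; pixel columns grow to the right and rows downward; lengths in m; the calibration is good to about 2 mm. A picture is of the moment at which its call begins: read the wrist's pose just before it. camera_model takes no time and is no camera call; for the wrist camera it gives the pose at the moment of the call.
- robot.sign_off(): hands the job in; it is judged then, once.
The state is a dict: "time": time; "qpos": joint angles; "dq": joint speeds; "tau": joint torques, N m; "ee_pos": TCP position; "ee_rot": TCP orientation; "force": force on the tool from outside, world axes, zero at the start; "ft_torque": the same for the moment, N m; "finger_gap": finger opening in m; "grasp_force": force on a finger pad.
Only numpy, scipy, OpenCV 4.12 (cv2) and the standard library are available. Lean on these libraries where they do the work, as an engineer would, in place of code of your own. Each camera call takes 0.05 s, during which the arm holds its last target. There are 200 camera calls.

## Task

Flip the toggle latch open, swing the magazine's cover right back and set the loose petri dish flat in the mouth of the magazine, between the four rods. Let go of it, then press it down with shut fingers against the spring until it has snapped under both catches and stays there by itself, and swing the cover shut over it. The latch may stay undone; leave the bottle, the cup and the timer where they stand.

Things in the scene. Friction and masses are not known exactly. Their poses are not given: they have to be found in the camera images.
- magazine: White dish magazine fixed to the bench, base 112 x 104 x 12 mm. Origin: middle of its underside; x to its back (cover hinge), -x to its front (latch), z up. End walls at x = +-42 to 48 mm, 84 mm wide, top z = 110 mm. Sides +-y are open above z = 34 mm: hold a dish by its +-y sides to set it in. Four steel rods, 10 mm thick, x, y = +-26 mm, round tops at z = 110 mm, guide it with 1.5 mm play
- mouth (a point): On the magazine's axis, 88 mm above its underside, level with the catches' undersides and the top of the stack; axes as the magazine's. A dish set in and let go rests on the catches' ramps, its underside 5 to 9 mm above this point. To load it, press its middle, 10 to 20 N, until its top is 3 mm below this point (hard stop 7 mm below); let go, it rises until its top is level with this point
- front_catch (a point): Underside of the front one of two sprung steel catches, 28 mm wide, in the middle of the front and back sides of the mouth (this one 31 mm in front of the axis). Each has two hooked teeth 9 mm high with ramps on top, reaching 3.5 mm in over a dish's edge; pressed by a dish they give way outward, then spring back over it. A follower on a coil spring pushes the stack up against them
- dish_center (a point): Centre (half-way up) of the loose petri dish with lid, round, 61 mm in diameter, 14 mm high, about 20 g, lying flat on the bench beside the magazine; z is its own axis
- dish_mid_center (a point): Centre of the upper of the two like dishes already in the magazine (7 mm below the mouth point at the start, 21 mm below it when the loose dish is home)
- latch (a joint): Angle of the toggle latch's lever on the front of the magazine, rad: 0 shut (lever upright), 1.9 fully open (swung out to the front and a little down). Over-centre spring: it resists with 2 to 3 N at the tip up to about 0.45 rad, beyond that it flies open by itself. While it is shut its wire bail holds the cover down
- latch_pivot (a point): Middle of the lever's pivot, which is parallel to the magazine's y: 60 mm in front of the magazine's axis, 70 mm above its underside
- lever_tip (a point): Near the upper end of the lever, a steel strip 22 mm wide, 2.5 mm thick; its end is 11 mm above this point. Shut, it stands upright 72 mm in front of the magazine's axis and reaches 34 mm above the cover's top. Push it out to the front (-x of the magazine) from behind, over the cover's front edge; about 50 mm are free between it and the knob
- cover (a joint): Angle of the cover, rad: 0 shut, 1.85 fully open, leaning back. Stiff hinge: it stays where it is left and takes 2 to 3 N at the knob
- cover_hinge (a point): Middle of the cover's hinge axis, parallel to the magazine's y, 53 mm behind the magazine's axis, 112 mm above its underside. Turns with the cover. The cover is a grey plate 106 mm from back to front, 92 mm wide, 5 mm thick, its underside level with the hinge when shut; a round rubber pad 38 mm wide, 8 mm high is beneath its middle
- knob (a point): Centre of the black round knob on the cover (head 22 mm in diameter, 11 to 24 mm above the cover, on a thinner stem; this point is 15 mm above the cover). It lies 60 mm in front of the hinge axis; z points out of the cover
- sample_cup: White sample cup with lid, 51 mm in diameter, 64 mm high, bystander; origin under its middle
- small_bottle: Small bottle with blue cap, 56 mm in diameter, 102 mm high, bystander; origin under its middle
- timer: White lab timer lying near the front edge of the bench, 66 x 66 x 18 mm, bystander; origin under its middle
Not all that is in view belongs to the job. Leave any purple or yellow look-alike of the part that bears dish_center alone.

How it is judged:
By the outcome, as a careful person would: the job done as asked, in the order asked, and still so for the second after the job is handed in, with the robot touching nothing.
It also fails if it takes over 72 s, if anything falls off the work surface, if the arm or the gripper's body presses on something with over 40 N, if the wrist force passes 120 N, or if a joint passes its speed limit or range.

## Working session

There is one attempt and no reset: what is moved stays moved. The work goes in short steps, Python scripts to look and compute and a tool call to move; the robot and the scene stay as the last step left them, time stands still between calls to the robot, and variables do not carry over. Pictures are saved under pics/ and viewed, at most 11 in all, crops included, and the job is handed in when it is done.

Besides the shell and the picture viewer there is one more tool, called after "Call:" by a JSON object that holds its "fn" and its "kwargs". apply_moves: Moves the arm, as the interface text tells. Shift numbers are shares of 750 mm and turn numbers shares of 180 degrees, none past 1 either way. Its arguments: {"type":"object","properties":{"commands":{"type":"array","items":{"type":"array","items":{"type":"number","minimum":-1,"maximum":1}}},"hand":{"type":"number"},"newtons":{"type":"number"}},"required":["commands"]}

```bash
mkdir -p pics; cat > h.py <<'E'
import numpy as np, cv2
from workcell import robot
def snap(n,f=None):
    m=robot.camera_model(n); p,d=robot.camera(n)
    np.savez(f'{n}.npz',p=p,d=d,K=m['camera_matrix'],R=m['R'],t=m['t'])
    if f: cv2.imwrite(f'pics/{f}.png',p[:,:,::-1])
    return p,d
def load(n):
    z=np.load(f'{n}.npz'); return z['p'],z['d'],z['K'],z['R'],z['t']
def cloud(n):
    p,d,K,R,t=load(n); v,u=np.mgrid[:480,:640]
    c=np.stack([(u-K[0,2])/K[0,0]*d,(v-K[1,2])/K[1,1]*d,d],-1)
    return (c-np.ravel(t))@np.asarray(R)
def ray(n,u,v,z):
    p,d,K,R,t=load(n); r=np.asarray(R).T@np.linalg.solve(K,[u,v,1]); o=-np.asarray(R).T@np.ravel(t)
    return o+r*(z-o[2])/r[2]
def proj(n,X):
    p,d,K,R,t=load(n); c=K@(R@np.asarray(X)+np.ravel(t)); return c[:2]/c[2]
E
python3 - <<'E'
from h import *
s=robot.sense(); print(s, robot.grasp_offset)
a=snap('scene','scene0')[0]; b=snap('side','side0')[0]
for n in('scene','side'):
    m=robot.camera_model(n); print(n,np.round(-np.array(m['R']).T@np.ravel(m['t']),3),np.round(np.array(m['R'])[2],2))
E
```

```text
{'time': 0.0, 'qpos': array([ 1.00869680e+00,  2.63559836e-01, -4.89328766e-02,  1.25937817e+00,
       -1.55569562e-05,  1.41550521e+00]), 'dq': array([-9.51685162e-05, -7.43791127e-04,  7.27507447e-04, -1.26280606e-03,
       -2.28720102e-03, -3.27154917e-04]), 'tau': array([-1.81948286e-03, -6.37628889e+01,  3.84571803e+01,  1.37686232e-02,
       -1.77807274e-04,  5.35621339e-06]), 'ee_pos': array([0.20759541, 0.48192746, 0.23080744]), 'ee_rot': array([-1.81329575e-04,  2.02004489e-01,  9.79384448e-01, -5.05813947e-04]), 'force': array([ 1.0992962 , -0.46429438, -0.67987009]), 'ft_torque': array([-0.01938899,  0.02602811,  0.02744842]), 'grasp_force': 0.0, 'finger_gap': 0.08550279295283077} 0.0187
scene [ 0.111 -0.819  0.669] [ 0.51  0.59 -0.63]
side [0.266 0.512 0.814] [ 0.26 -0.72 -0.64]
```

View pics/scene0.png

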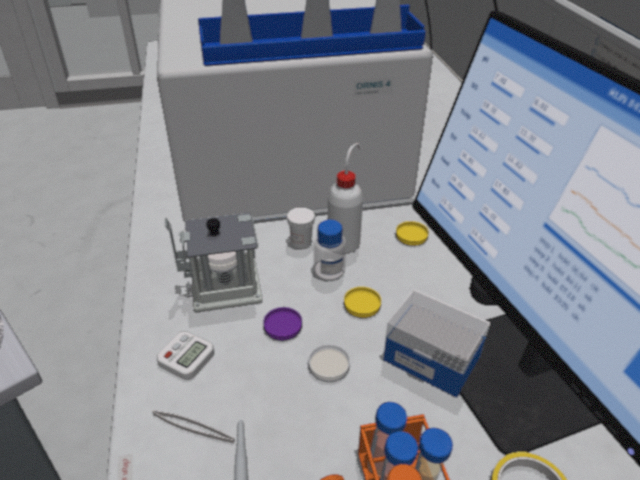

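View pics/side0.png

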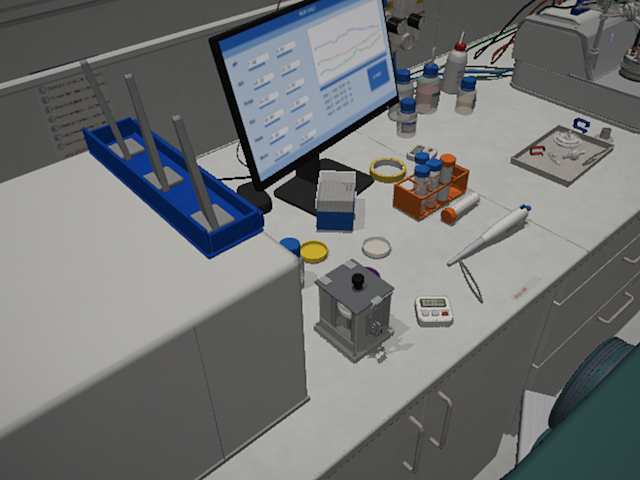

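Candidates for the dish in the scene view: clear/white disc at (329,363), purple look-alike (283,323), yellow look-alikes (362,302) and (411,233). The white one, at (376,247) in the side view, fits the description. The magazine stands at (222,260), with its lever at the left around (172,240) and its knob at (213,227). The timer is at (186,353), the cup at (300,228) and the bottle at (329,250).

```bash
python3 - <<'E'
from h import *
for n,(u,v),(mu,mv) in(('scene',(329,363),(222,235)),('side',(376,247),(352,287))):
    p,d,K,R,t=load(n); X=cloud(n)
    print(n,'dish px',X[v,u].round(4), 'ray z.014',ray(n,u,v,.014).round(4))
    zz=X[...,2]; 
    # dish top by depth near it
    v0,u0=np.mgrid[:480,:640]
    m=(abs(zz-.0135)<.005)&(np.hypot(u0-u,v0-v)<35)&(d>0); q=X[m][:,:2]
    if len(q): 
        (c,r)=cv2.minEnclosingCircle(q.astype(np.float32)); print('dish',m.sum(),c,r,np.median(X[m][:,2]),q.mean(0))
    # cover top
    m=(abs(zz-.117)<.006)&(np.hypot(u0-mu,v0-mv)<60)&(d>0)&(p.astype(int).max(2)<140)
    print('cover',m.sum(),np.median(X[m],0)); 
    q=X[m][:,:2].astype(np.float32)
    med=np.median(q,0); q=q[np.hypot(*(q-med).T)<.075]
    print(cv2.minAreaRect(q))
    # knob
    m=(abs(zz-.137)<.006)&(np.hypot(u0-mu,v0-mv)<60)&(p.max(2)<50)&(d>0); print('knob',m.sum(),X[m].mean(0) if m.any() else 0, X[m].min(0),X[m].max(0))
p,_,_,_,_=load('scene'); s=p[130:400,140:440]; s=cv2.resize(s,None,fx=2.2,fy=2.2,interpolation=cv2.INTER_CUBIC); cv2.imwrite('pics/crop1.png',s[:,:,::-1])
E
```

```text
scene dish px [ 0.472  -0.4383  0.0138] ray z.014 [ 0.4719 -0.4384  0.014 ]
dish 1204 (0.476300984621048, -0.43478822708129883) 0.03235447779297829 0.013937453401148096 [ 0.47480636 -0.43566252]
cover 2414 [ 0.45381435 -0.20069067  0.1172306 ]
((0.44937750697135925, -0.19137339293956757), (0.09537462145090103, 0.1303831934928894), 60.36935806274414)
knob 125 [ 0.44811488 -0.19658172  0.13875067] [ 0.4399411  -0.20370641  0.13124794] [ 0.45793796 -0.18573628  0.14270799]
side dish px [ 0.4756 -0.4262  0.0121] ray z.014 [ 0.4751 -0.4241  0.014 ]
dish 540 (0.4959329664707184, -0.40541112422943115) 0.08999080210924149 0.013320316290895515 [ 0.47558103 -0.42218028]
cover 2150 [ 0.45280309 -0.18550701  0.11703815]
((0.4481853246688843, -0.18824376165866852), (0.09417946636676788, 0.1298888623714447), 59.86735916137695)
knob 116 [ 0.45041509 -0.18645946  0.13892415] [ 0.44101339 -0.19962777  0.13221499] [ 0.46091876 -0.17858975  0.14295124]
```

View pics/crop1.png

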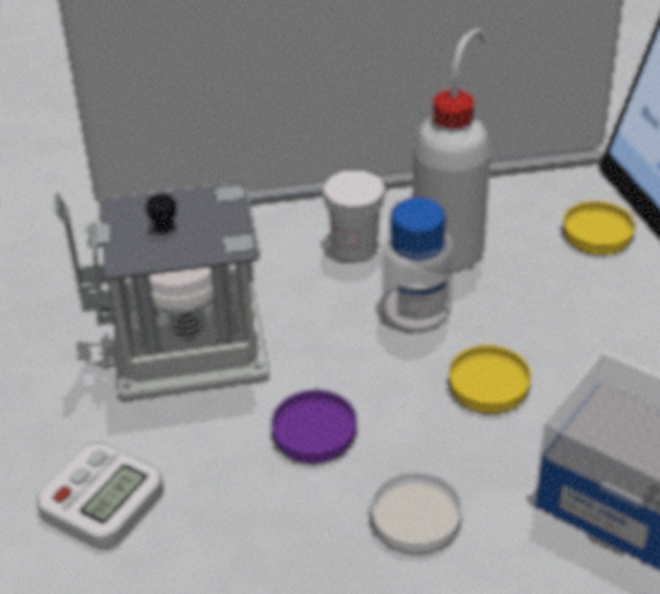

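The crop confirms it: clear/white dish at crop (415,513), and the lever at crop (70,240) in front (left) of the grey cover. Now the magazine fit and an obstacle map.

```bash
python3 - <<'E'
from h import *
P=np.concatenate([cloud(n)[load(n)[1]>0].reshape(-1,3) for n in('scene','side')])
print('heightmap cm, rows x .05.. cols y 0.5..-0.6 step .05')
ys=np.arange(.5,-.65,-.05); print('      ',' '.join(f'{int(round(y*100)):3d}' for y in ys))
for x in np.arange(-.1,.9,.05):
    r=[]
    for y in ys:
        m=(abs(P[:,0]-x)<.025)&(abs(P[:,1]-y)<.025); r.append('  .' if m.sum()<4 else f'{int(np.percentile(P[m,2],98)*100):3d}')
    print(f'{x:6.2f}',' '.join(r))
# cover fit: grey pixels at z ~ .117
for n in('scene','side'):
    p,d,K,R,t=load(n); X=cloud(n); hsv=cv2.cvtColor(p,cv2.COLOR_RGB2HSV)
    m=((abs(X[...,2]-.1165)<.006)&(np.hypot(X[...,0]-.453,X[...,1]+.195)<.09)&(d>0)).astype(np.uint8)
    m=cv2.morphologyEx(m,cv2.MORPH_OPEN,np.ones((7,7)))
    # cast rays on z=.117 for mask outline
    k,l,st,ce=cv2.connectedComponentsWithStats(m); i=1+np.argmax(st[1:,4]); c=max(cv2.findContours((l==i).astype(np.uint8),0,1)[0],key=cv2.contourArea)[:,0]
    q=np.array([ray(n,u,v,.117)[:2] for u,v in c],np.float32); print(n,st[i,4],cv2.minAreaRect(q))
    a=np.array([[ray(n,u,v,h)[:2] for u,v in c] for h in(.117,)])
# bystanders
X=cloud('scene')
for nm,(u,v) in dict(cup=(300,216),bottle=(330,229),timer=(186,353),purple=(283,323)).items(): print(nm,X[v,u].round(3))
m=(X[...,2]>.135)&(X[...,2]<.16)&(np.hypot(X[...,0]-.38,X[...,1]+.16)<.05); print('lever top scene',m.sum(),X[m].mean(0) if m.any() else '')
X=cloud('side');m=(X[...,2]>.135)&(X[...,2]<.16)&(np.hypot(X[...,0]-.38,X[...,1]+.16)<.04); print('lever top side',m.sum(),X[m].mean(0) if m.any() else '')
E
```

```text
heightmap cm, rows x .05.. cols y 0.5..-0.6 step .05
        50  45  40  35  30  25  20  15  10   5   0  -5 -10 -15 -20 -25 -30 -35 -40 -45 -50 -55 -60
 -0.10   .   .   .   .   .   .   .   .   .   .   .   .   .   .   .   .   .   .   .   .   .   .   .
 -0.05   .   .   .   .   .   .   .   .   .   .   .   .   .   .   .   .   .   .   .   .   .   .   .
  0.00   .   .   .   .   .   .   .   .   .   .   .   .   .   .   .   .   .   .   .   .   .   .   0
  0.05   .   .   .   .   .   .   .   .   .   .   .  23  22 -12   .   .   .   .   .   .   0   0   0
  0.10 -89 -89 -89 -89 -89   .   .   .   .   .  23  23   1   0   .   .   .   .   .   0   0   0   0
  0.15 -89 -89 -89 -89 -89 -89   .   .   .   .  21   1   0   0   .   .   .   0   0   0   0   0   0
  0.20 -89 -89 -89 -89 -89 -89 -89   .   .   .   .   .   .   .   .   0   0   0   0   0   0   4   5
  0.25 -89  71  71 -89 -89 -89   .   .   .   .   .   .   .   0   0   0   0   0   0   0   2   4   0
  0.30 -89 -89 -89 -89   .   .   .   .   .   .   .   .   0   0   0   1   1   0   0   1   2   0   2
  0.35 -89 -89 -89   .   .   .   .   .   .   .   0   0   
[... 797 characters left out ...]
  35   0   1  17  42  43  43  43  43
  0.80   .   .   .   .   .   .  31  32  32  32  32  32  36  34  35   0   1   1  43  43   3   3   0
  0.85   .   .   .   .   .   .   .  31  32  32  32  32  36  48  37  34   1   0   .   .   3   3   0
scene 2362 ((0.454204261302948, -0.19626949727535248), (0.09514115750789642, 0.11679419130086899), 60.52705383300781)
side 2143 ((0.4544835388660431, -0.19082309305667877), (0.09311006218194962, 0.11531536281108856), 60.460723876953125)
cup [ 0.627 -0.19   0.063]
bottle [ 0.609 -0.288  0.101]
timer [ 0.325 -0.289  0.017]
purple [ 0.47  -0.335  0.015]
lever top scene 65 [ 0.39147892 -0.16051905  0.14526791]
lever top side 55 [ 0.39181082 -0.15509847  0.14471276]
```

```bash
cat >> h.py <<'E'
from scipy.spatial.transform import Rotation as Ro
C=np.array([.455,-.195]); TH=np.radians(-29.5)
def M2W(x,y,z):
    c,s=np.cos(TH),np.sin(TH); return np.array([C[0]+c*x-s*y,C[1]+s*x+c*y,z])
def W2M(X):
    c,s=np.cos(TH),np.sin(TH); d=np.asarray(X)[...,:2]-C
    return np.stack([c*d[...,0]+s*d[...,1],-s*d[...,0]+c*d[...,1],np.asarray(X)[...,2]],-1)
def down(yaw=np.pi+TH):   # tool down, tool x at this yaw
    x=np.array([np.cos(yaw),np.sin(yaw),0]); z=np.array([0,0,-1]); return np.stack([x,np.cross(z,x),z],1)
def rows(targets,R=None,pos=None,rot=None):
    s=robot.sense(); q=s['ee_rot']; R0=Ro.from_quat([q[1],q[2],q[3],q[0]]).as_matrix() if rot is None else rot
    p=s['ee_pos'] if pos is None else pos
    R=down() if R is None else R
    for X in targets:
        print(X,np.round(np.r_[R0.T@(X-p)/.75,Ro.from_matrix(R0.T@R).as_rotvec()/np.pi],4).tolist())
E
python3 - <<'E'
from h import *
rows([M2W(-.045,0,.23)])
E
```

```text
[ 0.41583399 -0.17284094  0.23      ] [-0.6004, -0.692, 0.0017, -0.0003, -0.0, 0.0344]
```

Call:
{"fn": "apply_moves", "kwargs": {"commands": [[-0.6,-0.69,0,0,0,0.034],[-0.6,-0.69,0,0,0,0.034],[-0.6,-0.69,0,0,0,0.034],[-0.6,-0.69,0,0,0,0.034],[-0.6,-0.69,0,0,0,0.034],[-0.6,-0.69,0,0,0,0.034],[-0.6,-0.69,0,0,0,0.034],[-0.6,-0.69,0,0,0,0.034],[-0.6,-0.69,0,0,0,0.034],[-0.6,-0.69,0,0,0,0.034]], "hand": 255}}

```text
time: 0.93
ee_pos: [0.3308, 0.0962, 0.2313]
ee_rot: [0.0, 0.254, 0.967, 0.0]
force: [0.7, 1.4, 1.3]
finger_gap: 0.0003
grasp_force: 0.0
```

```bash
python3 - <<'E'
from h import *
rows([M2W(-.045,0,.23)])
E
```

```text
[ 0.41583399 -0.17284094  0.23      ] [-0.2749, -0.2568, 0.0018, 0.0, 0.0001, 0.0004]
```

Call:
{"fn": "apply_moves", "kwargs": {"commands": [[-0.275,-0.257,0,0,0,0],[-0.275,-0.257,0,0,0,0],[-0.275,-0.257,0,0,0,0],[-0.275,-0.257,0,0,0,0],[-0.275,-0.257,0,0,0,0],[-0.275,-0.257,0,0,0,0],[-0.275,-0.257,0,0,0,0],[-0.275,-0.257,0,0,0,0],[-0.275,-0.257,0,0,0,0]]}}

```text
time: 1.68
ee_pos: [0.4159, -0.1726, 0.2306]
ee_rot: [-0.001, 0.255, 0.967, 0.0]
force: [-1.4, 0.7, -0.2]
finger_gap: 0.0001
grasp_force: 0.0
```

```bash
python3 - <<'E'
from h import *
p,d=snap('wrist','w1'); _,_,K,R,t=load('wrist'); s=robot.sense(); print(s['ee_pos'],(-R.T@t).round(3),R[2].round(2),s['qpos'].round(2))
X=cloud('wrist'); m=(abs(X[...,2]-.117)<.004)&(d>0); m=cv2.morphologyEx(m.astype(np.uint8),cv2.MORPH_OPEN,np.ones((9,9)))
k,l,st,ce=cv2.connectedComponentsWithStats(m); i=1+np.argmax(st[1:,4]); q=X[l==i][:,:2].astype(np.float32); print(st[i],cv2.minAreaRect(q))
Y=W2M(X[l==i]); print(np.percentile(Y,[.5,2,98,99.5],axis=0).round(4))
E
```

```text
[ 0.41562389 -0.17138556  0.23082882] [ 0.358 -0.139  0.374] [ 0.23 -0.13 -0.96] [-0.57  0.14 -0.22  1.22  0.   -0.06]
[ 261  225  122  105 8632] ((0.45065948367118835, -0.18980270624160767), (0.09218649566173553, 0.086787149310112), 60.47997283935547)
[[-0.049  -0.0429  0.1158]
 [-0.0483 -0.0419  0.1164]
 [ 0.0305  0.0466  0.1194]
 [ 0.0352  0.0477  0.1199]]
```

View pics/w1.png

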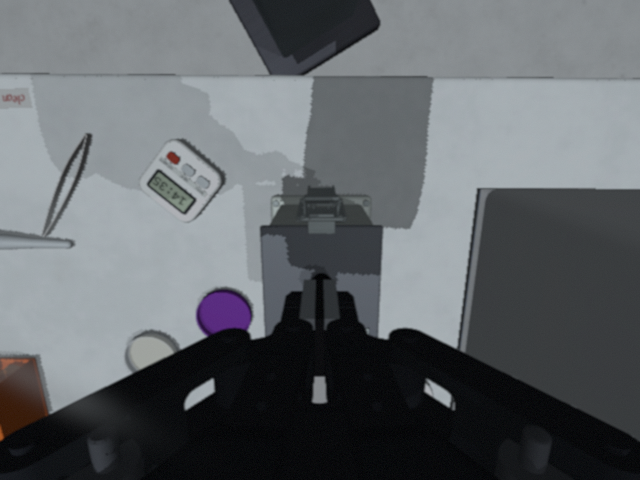

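The wrist view shows the cover with its front edge at v≈226 (u 261–382), the lever and latch at (322,200), and my fingertip over the cover at (320,280). The camera sits on the front side. I'm shifting the magazine centre by about 3 mm.

```bash
sed -i 's/^C=.*; TH/C=np.array([.4585,-.1943]); TH/' h.py; python3 - <<'E'
from h import *
rows([M2W(-.045,0,.131),M2W(-.112,0,.131),M2W(-.112,0,.2)])
E
```

```text
[ 0.41933399 -0.17214094  0.131     ] [-0.005, 0.0015, 0.1331, 0.0001, -0.0004, -0.0]
[ 0.36102016 -0.13914856  0.131     ] [0.0844, 0.0015, 0.1332, 0.0001, -0.0004, -0.0]
[ 0.36102016 -0.13914856  0.2       ] [0.0845, 0.0015, 0.0412, 0.0001, -0.0004, -0.0]
```

Call:
{"fn": "apply_moves", "kwargs": {"commands": [[-0.005,0.0015,0.08,0,0,0],[-0.005,0.0015,0.133,0,0,0],[-0.005,0.0015,0.133,0,0,0],[-0.005,0.0015,0.133,0,0,0]]}}

```text
time: 2.07
ee_pos: [0.4176, -0.1696, 0.1286]
ee_rot: [-0.003, 0.253, 0.967, 0.001]
force: [-0.7, -0.3, -0.5]
finger_gap: 0.0
grasp_force: 0.0
```

Call:
{"fn": "apply_moves", "kwargs": {"commands": [[0.015,0,0,0,0,0],[0.03,0,0,0,0,0],[0.045,0,0,0,0,0],[0.06,0,0,0,0,0],[0.075,0,0,0,0,0],[0.09,0,0,0,0,0],[0.09,0,0,0,0,0]]}}

```text
time: 2.65
ee_pos: [0.3588, -0.1376, 0.1318]
ee_rot: [-0.0, 0.254, 0.967, 0.0]
force: [0.0, -0.4, 1.0]
finger_gap: 0.0
grasp_force: 0.0
```

Call:
{"fn": "apply_moves", "kwargs": {"commands": [[0,0,-0.05,0,0,0],[-0.05,0,-0.1,0,0,0],[-0.14,0,-0.1,0,0,0],[-0.14,0,-0.1,0,0,0],[-0.14,0,-0.1,0,0,0]], "hand": 60}}

```text
time: 3.07
ee_pos: [0.4571, -0.1936, 0.2068]
ee_rot: [0.002, 0.254, 0.967, -0.0]
force: [-1.5, 1.2, -1.8]
finger_gap: 0.0603
grasp_force: 0.0
```

```bash
python3 - <<'E'
from h import *
p,d=snap('wrist','w2'); s=robot.sense(); print(s['time'],s['ee_pos'],W2M(s['ee_pos']),s['finger_gap'],s['force'])
b=snap('scene')[0][170:320,130:290]; cv2.imwrite('pics/both2.png',np.hstack([p[100:400,150:500],cv2.resize(b,(320,300),interpolation=2)])[:,:,::-1])
rows([M2W(-.007,0,.2),M2W(-.007,0,.122)])
E
```

```text
3.1167 [ 0.45459973 -0.19195485  0.20627564] [-4.54943221e-03  1.20533047e-04  2.06275635e-01] 0.0649909254085576 [0.10715023 0.66862724 0.40763637]
[ 0.45240751 -0.19085304  0.2       ] [0.0007, -0.0003, 0.0081, 0.0, -0.0003, 0.0004]
[ 0.45240751 -0.19085304  0.122     ] [0.0006, -0.0003, 0.1121, 0.0, -0.0003, 0.0004]
```

View pics/both2.png

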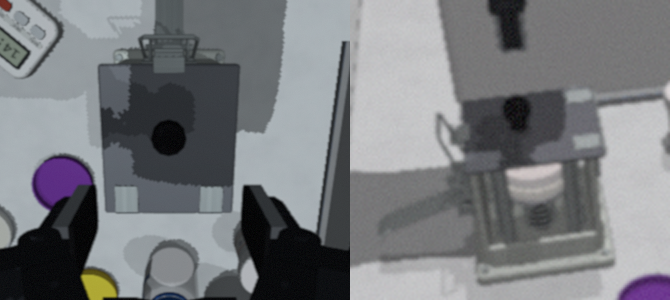

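The latch is open: the lever lies out to the front and the bail stands free. The knob is at wrist pixel (318,237), and the fully visible cover gives a better fit.

```bash
python3 - <<'E'
from h import *
p,d,K,R,t=load('wrist'); X=cloud('wrist')
m=(abs(X[...,2]-.141)<.006)&(np.hypot(X[...,0]-C[0],X[...,1]-C[1])<.05)&(d>0); c=X[m].mean(0); print('knob',m.sum(),W2M(c),X[m][:,2].max())
m=(abs(X[...,2]-.117)<.004)&(d>0); m=cv2.morphologyEx(m.astype(np.uint8),cv2.MORPH_OPEN,np.ones((9,9)))
k,l,st,ce=cv2.connectedComponentsWithStats(m); i=1+np.argmax(st[1:,4]); print(st[i]); Y=W2M(X[l==i]); print(np.percentile(Y,[.3,1,99,99.7],axis=0).round(4))
for u,v in((248,165),(389,165),(254,312),(383,312)): print(W2M(ray('wrist',u,v,.117)).round(4))
E
```

```text
knob 961 [-8.93400077e-03  1.08799735e-04  1.41372780e-01] 0.14365363459641467
[  248   164   142   150 18560]
[[-0.0514 -0.0454  0.1155]
 [-0.0508 -0.0447  0.1162]
 [ 0.0526  0.0447  0.12  ]
 [ 0.0549  0.0455  0.1204]]
[-0.0508 -0.0453  0.117 ]
[-0.0508  0.0452  0.117 ]
[ 0.0536 -0.0467  0.117 ]
[0.0536 0.0464 0.117 ]
```

Call:
{"fn": "apply_moves", "kwargs": {"commands": [[0.001,0,0.05,0,0,0],[0.001,0,0.1,0,0,0],[0.001,0,0.113,0,0,0],[0.001,0,0.113,0,0,0],[0.001,0,0.113,0,0,0]]}}

```text
time: 3.58
ee_pos: [0.451, -0.1897, 0.1221]
ee_rot: [-0.0, 0.254, 0.967, 0.0]
force: [0.8, -0.2, 0.9]
finger_gap: 0.0653
grasp_force: 0.0
```

Call:
{"fn": "apply_moves", "kwargs": {"commands": [[0,0,0,0,0,0],[0,0,0,0,0,0],[0,0,0,0,0,0],[0,0,0,0,0,0],[0,0,0,0,0,0],[0,0,0,0,0,0]], "hand": 255, "newtons": 25}}

```text
time: 4.08
ee_pos: [0.4517, -0.191, 0.1227]
ee_rot: [0.0, 0.254, 0.967, -0.001]
force: [-4.8, -5.0, 7.0]
finger_gap: 0.0208
grasp_force: 24.1
```

```bash
python3 - <<'E'
from h import *
s=robot.sense(); print(s['time'],W2M(s['ee_pos']).round(4),s['finger_gap'],s['grasp_force'],s['force'])
# arc of knob about hinge, relative to start
f=np.radians(np.arange(0,86,8.5)); k=lambda a: np.array([-.060*np.cos(a)+.020*np.sin(a), .060*np.sin(a)+.020*np.cos(a)])
for a in f: dd=k(a)-k(0); print(round(np.degrees(a),1),(-dd[0]/.75).round(4),(-dd[1]/.75).round(4))
E
```

```text
4.0833 [-0.0075 -0.0005  0.1227] 0.020770369770670528 24.113672375679016 [-4.77416055 -4.96458129  7.02010586]
0.0 -0.0 -0.0
8.5 -0.0048 -0.0115
17.0 -0.0113 -0.0222
25.5 -0.0193 -0.0318
34.0 -0.0286 -0.0402
42.5 -0.039 -0.047
51.0 -0.0504 -0.0523
59.5 -0.0624 -0.0558
68.0 -0.0748 -0.0575
76.5 -0.0873 -0.0573
85.0 -0.0996 -0.0554
```

Call:
{"fn": "apply_moves", "kwargs": {"commands": [[-0.002,0,-0.006,0,0,0],[-0.005,0,-0.0115,0,0,0],[-0.008,0,-0.017,0,0,0],[-0.0113,0,-0.0222,0,0,0],[-0.0153,0,-0.027,0,0,0],[-0.0193,0,-0.0318,0,0,0],[-0.0286,0,-0.0402,0,0,0],[-0.0286,0,-0.0402,0,0,0]]}}

```text
time: 4.75
ee_pos: [0.4706, -0.2017, 0.1528]
ee_rot: [-0.0, 0.254, 0.967, -0.001]
force: [-5.6, -4.1, 2.3]
finger_gap: 0.0203
grasp_force: 25.6
```

Call:
{"fn": "apply_moves", "kwargs": {"commands": [[-0.005,0,-0.0035,0,0,0],[-0.0104,0,-0.0068,0,0,0],[-0.0218,0,-0.0121,0,0,0],[-0.0338,0,-0.0156,0,0,0],[-0.0462,0,-0.0173,0,0,0],[-0.0587,0,-0.0171,0,0,0],[-0.0587,0,-0.0171,0,0,0]]}}

```text
time: 5.33
ee_pos: [0.5096, -0.2237, 0.1652]
ee_rot: [0.0, 0.254, 0.967, -0.001]
force: [-3.0, -5.7, 4.9]
finger_gap: 0.0203
grasp_force: 24.4
```

```bash
python3 - <<'E'
from h import *
s=robot.sense(); print(s['time'],W2M(s['ee_pos']).round(4),s['finger_gap'],s['grasp_force'],s['force'],s['ft_torque'])
a=snap('side')[0]; b=snap('scene')[0]; cv2.imwrite('pics/open1.png',np.hstack([cv2.resize(a[200:380,260:440],(400,400)),cv2.resize(b[150:330,130:310],(400,400))])[:,:,::-1])
E
```

```text
5.3333 [ 0.0589 -0.0005  0.1652] 0.02028451360809841 24.419628381729126 [-3.00037985 -5.70567725  4.88112233] [-0.97217765  0.8305366   0.0665564 ]
```

View pics/open1.png

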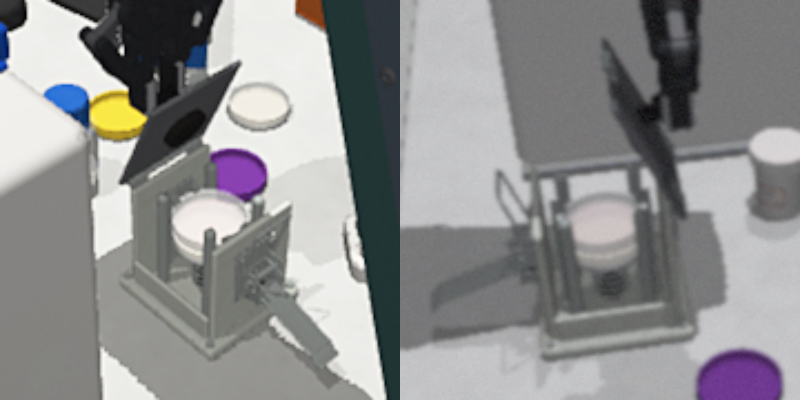

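The side and scene crops show the cover at about 75° with the knob still gripped, the mouth empty above two stacked dishes, and the lever open. Next I release and push the cover on from the front.

Call:
{"fn": "apply_moves", "kwargs": {"commands": [[0,0,0,0,0,0],[0,0,0,0,0,0],[0,0,0,0,0,0]], "hand": 60}}

```text
time: 5.68
ee_pos: [0.5089, -0.2222, 0.165]
ee_rot: [0.0, 0.254, 0.967, 0.0]
force: [0.1, 0.5, -0.6]
finger_gap: 0.0562
grasp_force: 0.0
```

Call:
{"fn": "apply_moves", "kwargs": {"commands": [[0,0,-0.05,0,0,0],[0,0,-0.1,0,0,0],[0.01,0,-0.15,0,0,0],[0.06,0,-0.15,0,0,0],[0.1,0,-0.13,0,0,0],[0.1,0,-0.08,0,0,0],[0.1,0,-0.04,0,0,0],[0.1,0,-0.04,0,0,0]]}}

```text
time: 6.35
ee_pos: [0.4411, -0.1838, 0.1909]
ee_rot: [-0.003, 0.254, 0.967, 0.001]
force: [0.4, -0.2, -0.8]
finger_gap: 0.0654
grasp_force: 0.0
```

Call:
{"fn": "apply_moves", "kwargs": {"commands": [[0,0,0,0,0,0],[0,0,0,0,0,0],[0,0,0,0,0,0],[0,0,0,0,0,0],[0,0,0,0,0,0]], "hand": 255}}

```text
time: 6.77
ee_pos: [0.444, -0.1858, 0.1956]
ee_rot: [0.001, 0.254, 0.967, -0.0]
force: [-0.2, 0.3, 0.5]
finger_gap: 0.005
grasp_force: 0.0
```

```bash
python3 - <<'E'
from h import *
s=robot.sense(); print(s['time'],W2M(s['ee_pos']).round(4),s['finger_gap'],s['force'])
rows([M2W(.01,0,.195),M2W(.066,0,.195)])
E
```

```text
6.7667 [-0.0168  0.0003  0.1956] 0.004969003724251601 [-0.21605911  0.30136943  0.47451538]
[ 0.46720356 -0.19922424  0.195     ] [-0.0357, -0.0004, 0.0009, -0.0, 0.0004, 0.0004]
[ 0.51594348 -0.22679995  0.195     ] [-0.1104, -0.0005, 0.001, -0.0, 0.0004, 0.0004]
```

Call:
{"fn": "apply_moves", "kwargs": {"commands": [[-0.03,0,0,0,0,0],[-0.045,0,0,0,0,0],[-0.055,0,0,0,0,0],[-0.066,0,0,0,0,0],[-0.077,0,0,0,0,0],[-0.088,0,0,0,0,0],[-0.098,0,0,0,0,0],[-0.106,0,0,0,0,0],[-0.106,0,0,0,0,0]]}}

```text
time: 7.52
ee_pos: [0.5136, -0.225, 0.1946]
ee_rot: [0.0, 0.254, 0.967, -0.0]
force: [0.3, 0.2, -0.3]
finger_gap: 0.0002
grasp_force: 0.0
```

Call:
{"fn": "apply_moves", "kwargs": {"commands": [[-0.004,0,0,0,0,0],[-0.006,0,0,0,0,0],[-0.006,0,0,0,0,0]]}}

```text
time: 7.77
ee_pos: [0.5155, -0.226, 0.1946]
ee_rot: [-0.001, 0.254, 0.967, 0.0]
force: [-6.1, 3.3, 2.8]
finger_gap: 0.0002
grasp_force: 3.9
```

Call:
{"fn": "apply_moves", "kwargs": {"commands": [[0.03,0,0,0,0,0],[0.06,0,-0.03,0,0,0],[0.09,0,-0.07,0,0,0],[0.09,0,-0.07,0,0,0],[0.09,0,-0.07,0,0,0],[0.09,0,-0.07,0,0,0]], "hand": 0}}

```text
time: 8.27
ee_pos: [0.458, -0.1936, 0.2473]
ee_rot: [0.0, 0.254, 0.967, -0.0]
force: [-0.6, 0.2, -0.3]
finger_gap: 0.0722
grasp_force: 0.0
```

```bash
python3 - <<'E'
from h import *
s=robot.sense(); print(s['time'],W2M(s['ee_pos']).round(4),s['finger_gap'],s['force'])
p,d=snap('wrist','w3'); a=snap('scene')[0]; snap('side')
X=cloud('scene'); Y=W2M(X); m=(Y[...,2]>.13)&(abs(Y[...,1])<.05)&(Y[...,0]>.03)&(Y[...,0]<.11)&(Y[...,2]<.23)&(load('scene')[1]>0)
X2=cloud('side'); Y2=W2M(X2); m2=(Y2[...,2]>.13)&(abs(Y2[...,1])<.045)&(Y2[...,0]>.02)&(Y2[...,0]<.12)&(Y2[...,2]<.23)&(load('side')[1]>0)
for Q in(Y[m],Y2[m2]):
    if len(Q)>20:
        c=np.median(Q,0); print(len(Q),c); k=np.polyfit(Q[:,2],Q[:,0],1); print('angle deg',90+np.degrees(np.arctan(k[0])),k)
cv2.imwrite('pics/m3.png',np.hstack([p[60:460,100:540],cv2.resize(a[150:310,140:284],(360,400))])[:,:,::-1])
E
```

```text
8.2667 [-0.0008  0.0003  0.2473] 0.07221788403503447 [-0.63704121  0.19583093 -0.28558859]
1144 [ 0.0731617  -0.01271012  0.17865047]
angle deg 105.95116048795212 [0.28582311 0.0218625 ]
1700 [0.06605716 0.00940429 0.17075444]
angle deg 106.98222388455484 [0.30539146 0.01482316]
```

View pics/m3.png

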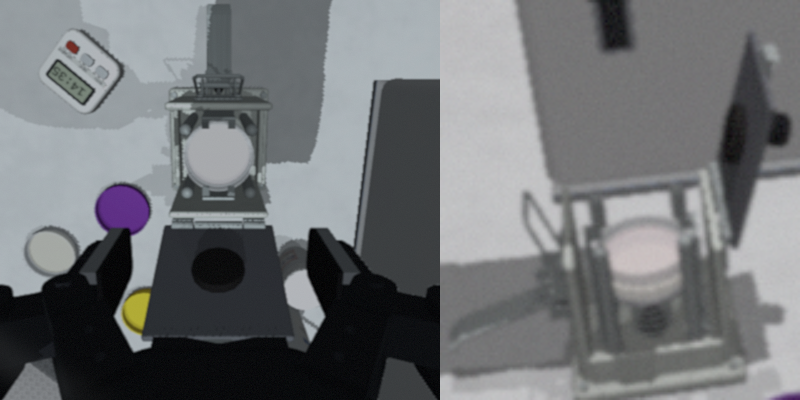

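The wrist view shows the cover fully back (measured about 106°). The stacked dish is at wrist pixel (319,215), rod tops at about (290,188), (349,188), (286,253) and (351,253), and the loose dish at (152,310), with the purple one apart at (223,269).

```bash
python3 - <<'E'
from h import *
p,d,K,R,t=load('wrist'); X=cloud('wrist'); Y=W2M(X)
g=cv2.cvtColor(p,cv2.COLOR_RGB2GRAY)
# end-wall/rod tops at z=.110
m=(abs(Y[...,2]-.110)<.004)&(d>0)&(abs(Y[...,0])<.055)&(abs(Y[...,1])<.055); Q=Y[m]; print('tops',len(Q),np.percentile(Q,[1,99],axis=0).round(4))
for sx in(-1,1):
  w=Q[(Q[:,0]*sx>.038)]; print('wall',sx,len(w),np.percentile(w[:,:2],[2,50,98],axis=0).round(4).tolist())
  for sy in(-1,1):
    r=Q[(np.hypot(Q[:,0]-sx*.026,Q[:,1]-sy*.026)<.011)]; print('rod',sx,sy,len(r),r.mean(0).round(4) if len(r) else '')
# stacked dish
m=(abs(Y[...,2]-.088)<.004)&(d>0)&(np.hypot(Y[...,0],Y[...,1])<.034); Q=Y[m]; print('stack',len(Q),cv2.minEnclosingCircle(Q[:,:2].astype(np.float32)),Q[:,2].mean())
for n,a in(('wrist',None),('scene',None),('side',None)):
    p,d,K,R,t=load(n); X=cloud(n); m=(X[...,2]>.009)&(X[...,2]<.02)&(np.hypot(X[...,0]-.4755,X[...,1]+.430)<.045)&(d>0)
    m=cv2.morphologyEx(m.astype(np.uint8),cv2.MORPH_OPEN,np.ones((3,3)))>0
    Q=X[m]; 
    if len(Q)<50: print(n,len(Q)); continue
    T=Q[:,2]>.0115; print(n,len(Q),cv2.minEnclosingCircle(Q[T][:,:2].astype(np.float32)),Q[T].mean(0).round(4))
E
```

```text
tops 2297 [[-0.0487 -0.0403  0.1064]
 [ 0.0495  0.0406  0.1137]]
wall -1 846 [[-0.0487, -0.0394], [-0.0459, 0.0002], [-0.0434, 0.0397]]
rod -1 -1 117 [-0.0274 -0.0258  0.1094]
rod -1 1 120 [-0.0273  0.0261  0.1093]
wall 1 1000 [[0.0411, -0.0397], [0.044, 0.0006], [0.0502, 0.04]]
rod 1 -1 107 [ 0.0245 -0.0258  0.1093]
rod 1 1 107 [0.0247 0.026  0.1093]
stack 3924 ((0.0004296720726415515, 2.940251215477474e-05), 0.03366978093981743) 0.08896862168344447
wrist 2023 ((0.4770703613758087, -0.4323543310165405), 0.03169367462396622) [ 0.4752 -0.4311  0.0147]
scene 1190 ((0.4763968884944916, -0.4341350197792053), 0.032351456582546234) [ 0.4753 -0.4349  0.014 ]
side 455 ((0.4741147756576538, -0.4300198256969452), 0.03363437205553055) [ 0.4753 -0.4303  0.0137]
```

```bash
sed -i 's/^C=.*; TH/C=np.array([.4574,-.1937]); TH/' h.py; python3 - <<'E'
from h import *
D=np.array([.4755,-.432,0])
rows([D+[0,0,.247],D+[0,0,.1],D+[0,0,.05],D+[0,0,-.002]])
E
```

```text
[ 0.4755 -0.432   0.247 ] [-0.1766, -0.2653, -0.001, 0.0, -0.0004, 0.0004]
[ 0.4755 -0.432   0.1   ] [-0.1769, -0.2654, 0.195, 0.0, -0.0004, 0.0004]
[ 0.4755 -0.432   0.05  ] [-0.1769, -0.2654, 0.2616, 0.0, -0.0004, 0.0004]
[ 0.4755 -0.432  -0.002 ] [-0.177, -0.2654, 0.331, 0.0, -0.0004, 0.0004]
```

Call:
{"fn": "apply_moves", "kwargs": {"commands": [[-0.177,-0.265,0,0,0,0],[-0.177,-0.265,0,0,0,0],[-0.177,-0.265,0,0,0,0],[-0.177,-0.265,0,0,0,0],[-0.177,-0.265,0.0,0,0,0],[-0.177,-0.265,0.06,0,0,0],[-0.177,-0.265,0.12,0,0,0],[-0.177,-0.265,0.15,0,0,0],[-0.177,-0.265,0.15,0,0,0],[-0.177,-0.265,0.15,0,0,0]]}}

```text
time: 9.25
ee_pos: [0.4751, -0.4311, 0.1335]
ee_rot: [-0.002, 0.254, 0.967, 0.001]
force: [0.7, -0.5, 1.5]
finger_gap: 0.0855
grasp_force: 0.0
```

```bash
python3 - <<'E'
from h import *
p,d=snap('wrist','w4'); s=robot.sense(); print(s['time'],s['ee_pos'].round(4),s['finger_gap'])
X=cloud('wrist'); m=(X[...,2]>.0115)&(X[...,2]<.02)&(np.hypot(X[...,0]-.4755,X[...,1]+.430)<.045)&(d>0)
m=cv2.morphologyEx(m.astype(np.uint8),cv2.MORPH_OPEN,np.ones((5,5)))>0
Q=X[m]; c=cv2.minEnclosingCircle(Q[:,:2].astype(np.float32)); v,u=np.nonzero(m);print(m.sum(),c,Q.mean(0),u.min(),u.max(),v.min(),v.max())
e=cv2.fitEllipse(np.stack([u,v],1)[np.newaxis].astype(np.float32) if 0 else max(cv2.findContours(m.astype(np.uint8),0,1)[0],key=cv2.contourArea)); print(e, ray('wrist',*e[0],.014))
rows([np.array([*ray('wrist',*e[0],.014)[:2],-.002])])
E
```

```text
9.3 [ 0.4761 -0.4319  0.1358] 0.0852507165969469
4950 ((0.47717931866645813, -0.43250522017478943), 0.031088052317500114) [ 0.47631398 -0.43206555  0.01444958] 278 358 192 269
((318.00970458984375, 230.65957641601562), (77.30204772949219, 79.70038604736328), 88.09343719482422) [ 0.47624789 -0.43202984  0.014     ]
[ 0.47624789 -0.43202984 -0.002     ] [-0.0003, -0.0001, 0.1837, 0.0, -0.0001, 0.0005]
```

Call:
{"fn": "apply_moves", "kwargs": {"commands": [[-0.0005,0,0.05,0,0,0],[-0.0005,0,0.1,0,0,0],[-0.0005,0,0.14,0,0,0],[-0.0005,0,0.165,0,0,0],[-0.0005,0,0.18,0,0,0],[-0.0005,0,0.183,0,0,0],[-0.0005,0,0.183,0,0,0]]}}

```text
time: 9.88
ee_pos: [0.477, -0.4327, -0.0009]
ee_rot: [0.001, 0.254, 0.967, -0.001]
force: [0.1, -0.3, 1.1]
finger_gap: 0.0854
grasp_force: 0.0
```

Call:
{"fn": "apply_moves", "kwargs": {"commands": [[0,0,0,0,0,0],[0,0,0,0,0,0],[0,0,0,0,0,0],[0,0,0,0,0,0],[0,0,0,0,0,0],[0,0,0,0,0,0]], "hand": 255, "newtons": 20}}

```text
time: 10.38
ee_pos: [0.4769, -0.4329, -0.0005]
ee_rot: [0.001, 0.254, 0.967, -0.001]
force: [0.2, 1.5, 9.5]
finger_gap: 0.0601
grasp_force: 19.6
```

Call:
{"fn": "apply_moves", "kwargs": {"commands": [[0,0,-0.01,0,0,0],[0,0,-0.04,0,0,0],[0,0,-0.1,0,0,0],[0,0,-0.15,0,0,0],[0,0,-0.2,0,0,0],[0,0,-0.25,0,0,0],[0,0,-0.3,0,0,0],[0,0,-0.33,0,0,0],[0,0,-0.33,0,0,0],[0,0,-0.33,0,0,0]]}}

```text
time: 11.22
ee_pos: [0.4764, -0.4324, 0.2471]
ee_rot: [0.001, 0.254, 0.967, -0.001]
force: [0.7, -0.5, -0.4]
finger_gap: 0.0599
grasp_force: 22.0
```

```bash
python3 - <<'E'
from h import *
p,d=snap('wrist','w5'); s=robot.sense(); print(s['time'],s['ee_pos'].round(4),s['finger_gap'],s['force'],s['grasp_force'])
q=s['ee_rot']; R0=Ro.from_quat([q[1],q[2],q[3],q[0]]).as_matrix()
T=(cloud('wrist')-s['ee_pos'])@R0
m=(np.hypot(T[...,0],T[...,1])<.036)&(abs(T[...,2])<.03)&(d>0); m=cv2.morphologyEx(m.astype(np.uint8),cv2.MORPH_OPEN,np.ones((3,3)))>0
v,u=np.nonzero(m); Q=T[m]; print(m.sum(),np.percentile(Q,[1,50,99],axis=0).round(4),u.min(),u.max(),v.min(),v.max())
cv2.imwrite('pics/w5c.png',p[150:400,170:470,::-1])
rows([M2W(0,0,.247),M2W(0,0,.115)])
E
```

```text
11.2667 [ 0.476  -0.432   0.2456] 0.0599274026775884 [-0.04562137  0.37187065 -0.59039697] 22.012103497982025
19037 [[-0.0285 -0.031  -0.0278]
 [ 0.0029  0.0004 -0.0165]
 [ 0.03    0.0311 -0.0099]] 222 414 231 377
[ 0.4574 -0.1937  0.247 ] [0.1778, 0.2645, -0.0021, -0.0001, 0.0002, 0.0004]
[ 0.4574 -0.1937  0.115 ] [0.1779, 0.2645, 0.1739, -0.0001, 0.0002, 0.0004]
```

View pics/w5c.png

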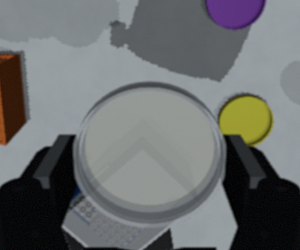

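The dish is held level and centred between the pads, with its rim topmost at wrist pixel (319,233). Carrying it over the mouth.

Call:
{"fn": "apply_moves", "kwargs": {"commands": [[0.178,0.2645,-0.002,0,0,0],[0.178,0.2645,-0.002,0,0,0],[0.178,0.2645,-0.002,0,0,0],[0.178,0.2645,-0.002,0,0,0],[0.178,0.2645,-0.002,0,0,0],[0.178,0.2645,-0.002,0,0,0],[0.178,0.2645,0.03,0,0,0],[0.178,0.2645,0.08,0,0,0],[0.178,0.2645,0.12,0,0,0],[0.178,0.2645,0.15,0,0,0]]}}

```text
time: 12.1
ee_pos: [0.4557, -0.1923, 0.1295]
ee_rot: [-0.002, 0.254, 0.967, 0.001]
force: [0.2, 0.3, -0.7]
finger_gap: 0.0599
grasp_force: 22.0
```

```bash
python3 - <<'E'
from h import *
p,d=snap('wrist','w6'); s=robot.sense(); print(s['time'],s['ee_pos'].round(4),W2M(s['ee_pos']).round(4),s['force'])
q=s['ee_rot']; R0=Ro.from_quat([q[1],q[2],q[3],q[0]]).as_matrix()
Y=W2M(cloud('wrist')); 
m=(abs(Y[...,2]-.110)<.004)&(d>0)&(abs(Y[...,0])<.055)&(abs(Y[...,1])<.055); Q=Y[m]
for sx in(-1,):
  w=Q[(Q[:,0]*sx>.038)]; print('wall',sx,len(w),np.percentile(w[:,:2],[2,50,98],axis=0).round(4).tolist())
  for sy in(-1,1):
    r=Q[(np.hypot(Q[:,0]-sx*.026,Q[:,1]-sy*.026)<.011)]; print('rod',sx,sy,len(r),r.mean(0).round(4) if len(r) else '')
z=s['ee_pos'][2]+.0165; m=(abs(Y[...,2]-z)<.004)&(d>0)&(np.hypot(Y[...,0],Y[...,1])<.034); print('dish',m.sum(),cv2.minEnclosingCircle(Y[m][:,:2].astype(np.float32)),np.percentile(Y[m],[1,50,99],axis=0).round(4).tolist())
rows([M2W(0,0,.112),M2W(0,0,.096)])
E
```

```text
12.15 [ 0.4544 -0.1917  0.1264] [-0.0036  0.0003  0.1264] [-1.52464643  0.55662609 -6.02548525]
wall -1 2363 [[-0.0476, -0.0392], [-0.0451, -0.0002], [-0.042, 0.0394]]
rod -1 -1 320 [-0.0265 -0.0256  0.1093]
rod -1 1 329 [-0.0265  0.0259  0.1092]
dish 17656 ((-0.0017887844005599618, 1.9445475118118338e-05), 0.03343479707837105) [[-0.0324, -0.0288, 0.1411], [-0.0049, 0.0008, 0.1444], [0.026, 0.0304, 0.1459]]
[ 0.4574 -0.1937  0.112 ] [-0.0049, -0.0004, 0.0192, 0.0001, -0.0025, 0.0005]
[ 0.4574 -0.1937  0.096 ] [-0.0051, -0.0004, 0.0405, 0.0001, -0.0025, 0.0005]
```

Call:
{"fn": "apply_moves", "kwargs": {"commands": [[0,0,0.006,0,0,0],[0,0,0.012,0,0,0],[0,0,0.016,0,0,0],[0,0,0.016,0,0,0]]}}

```text
time: 12.48
ee_pos: [0.4576, -0.1939, 0.1209]
ee_rot: [0.0, 0.254, 0.967, -0.0]
force: [-0.3, -0.5, -0.6]
finger_gap: 0.0599
grasp_force: 22.1
```

```bash
python3 - <<'E'
from h import *
s=robot.sense();p,d=snap('wrist','w7');  print(s['time'],s['ee_pos'].round(4),W2M(s['ee_pos']).round(4),s['force'])
Y=W2M(cloud('wrist')); 
m=(abs(Y[...,2]-.110)<.004)&(d>0)&(abs(Y[...,0])<.055)&(abs(Y[...,1])<.055); Q=Y[m]
for sy in(-1,1):
    r=Q[(np.hypot(Q[:,0]+.026,Q[:,1]-sy*.026)<.011)]; print('rod',sy,len(r),r.mean(0).round(4) if len(r) else '')
z=s['ee_pos'][2]+.0165; m=(abs(Y[...,2]-z)<.004)&(d>0)&(np.hypot(Y[...,0],Y[...,1])<.034); print('dish',m.sum(),cv2.minEnclosingCircle(Y[m][:,:2].astype(np.float32)),np.percentile(Y[m],[1,50,99],axis=0).round(4).tolist())
rows([M2W(0,0,.112),M2W(0,0,.096)])
E
```

```text
12.4833 [ 0.4576 -0.1939  0.1209] [ 3.000e-04 -1.000e-04  1.209e-01] [-0.26873133 -0.46146225 -0.5525819 ]
rod -1 368 [-0.0266 -0.0256  0.1093]
rod 1 358 [-0.0265  0.0259  0.1093]
dish 17644 ((-0.001322225434705615, -1.676809915807098e-05), 0.03370422124862671) [[-0.0295, -0.0294, 0.1344], [-0.0022, 0.0004, 0.1358], [0.0284, 0.0306, 0.1393]]
[ 0.4574 -0.1937  0.112 ] [0.0004, 0.0001, 0.0122, -0.0, 0.0003, 0.0004]
[ 0.4574 -0.1937  0.096 ] [0.0004, 0.0001, 0.0335, -0.0, 0.0003, 0.0004]
```

Call:
{"fn": "apply_moves", "kwargs": {"commands": [[0,0,0.006,0,0,0],[0,0,0.012,0,0,0],[0,0,0.018,0,0,0],[0,0,0.024,0,0,0],[0,0,0.03,0,0,0],[0,0,0.033,0,0,0],[0,0,0.033,0,0,0]]}}

```text
time: 13.12
ee_pos: [0.457, -0.1935, 0.0952]
ee_rot: [-0.0, 0.254, 0.967, 0.0]
force: [-0.6, -0.8, 0.1]
finger_gap: 0.0603
grasp_force: 22.1
```

Call:
{"fn": "apply_moves", "kwargs": {"commands": [[0,0,0.002,0,0,0],[0,0,0.004,0,0,0],[0,0,0.004,0,0,0]]}}

```text
time: 13.37
ee_pos: [0.4575, -0.1938, 0.0927]
ee_rot: [0.0, 0.254, 0.967, -0.0]
force: [-0.1, -0.6, -0.1]
finger_gap: 0.0603
grasp_force: 22.2
```

Call:
{"fn": "apply_moves", "kwargs": {"commands": [[0,0,0,0,0,0],[0,0,0,0,0,0],[0,0,0,0,0,0],[0,0,0,0,0,0]], "hand": 0}}

```text
time: 13.7
ee_pos: [0.4573, -0.1937, 0.0928]
ee_rot: [0.0, 0.254, 0.967, -0.0]
force: [0.3, -0.7, -0.3]
finger_gap: 0.0851
grasp_force: 0.0
```

Call:
{"fn": "apply_moves", "kwargs": {"commands": [[0,0,-0.02,0,0,0],[0,0,-0.06,0,0,0],[0,0,-0.11,0,0,0],[0,0,-0.13,0,0,0],[0,0,-0.13,0,0,0],[0,0,-0.13,0,0,0]]}}

```text
time: 14.2
ee_pos: [0.4577, -0.1939, 0.1908]
ee_rot: [0.001, 0.254, 0.967, -0.0]
force: [0.5, 0.4, -1.0]
finger_gap: 0.0857
grasp_force: 0.0
```

```bash
python3 - <<'E'
from h import *
s=robot.sense();p,d=snap('wrist','w8'); a=snap('side')[0]; snap('scene'); print(s['time'],W2M(s['ee_pos']).round(4),s['force'],s['finger_gap'])
Y=W2M(cloud('wrist')); m=(Y[...,2]>.098)&(Y[...,2]<.125)&(d>0)&(np.hypot(Y[...,0],Y[...,1])<.0295)
Q=Y[m]; m2=np.hypot(Q[:,0],Q[:,1])<.024; A=np.c_[Q[m2][:,:2],np.ones(m2.sum())]; print(m.sum(),np.linalg.lstsq(A,Q[m2][:,2],rcond=None)[0],np.percentile(Q,[1,50,99],axis=0).round(4).tolist())
c=cv2.resize(a[220:370,290:430],(420,450)); cv2.imwrite('pics/m8.png',np.hstack([p[30:480,150:500],c])[:,:,::-1])
rows([M2W(0,0,.19),M2W(0,0,.085)])
E
```

```text
14.2 [ 0.0003 -0.      0.1908] [ 0.51355607  0.41157245 -0.99890703] 0.08566190127650762
5968 [-0.01387636  0.01114367  0.10794232] [[-0.0276, -0.0275, 0.1063], [-0.0011, 0.0003, 0.1079], [0.0275, 0.0276, 0.1096]]
[ 0.4574 -0.1937  0.19  ] [-0.0009, 0.0, -0.0011, 0.0, -0.0006, 0.0004]
[ 0.4574 -0.1937  0.085 ] [-0.0011, 0.0, 0.1389, 0.0, -0.0006, 0.0004]
```

View pics/m8.png

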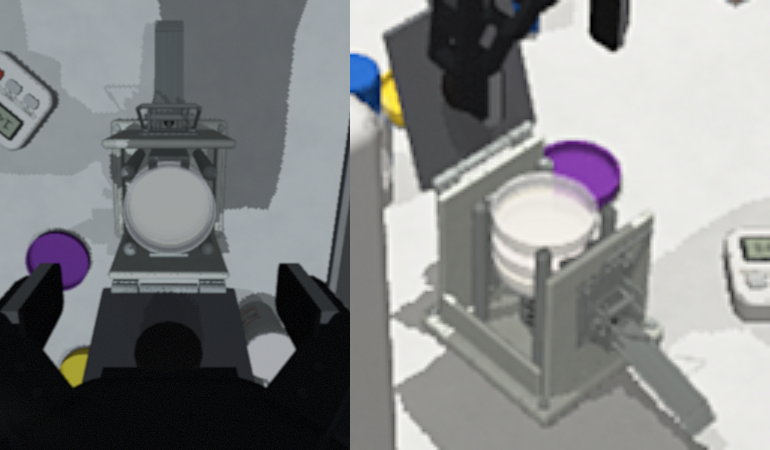

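The loose dish sits flat between the rods (wrist (320,238)). Its top is at z≈0.108 and level, so it rests on the ramps. Now I press it down with shut fingers.

Call:
{"fn": "apply_moves", "kwargs": {"commands": [[0,0,0.02,0,0,0],[0,0,0.04,0,0,0],[0,0,0.06,0,0,0],[0,0,0.075,0,0,0],[0,0,0.085,0,0,0],[0,0,0.085,0,0,0],[0,0,0.085,0,0,0]], "hand": 255}}

```text
time: 14.93
ee_pos: [0.4571, -0.1935, 0.1262]
ee_rot: [-0.001, 0.254, 0.967, 0.0]
force: [0.0, -0.3, -0.0]
finger_gap: 0.0011
grasp_force: 0.0
```

Call:
{"fn": "apply_moves", "kwargs": {"commands": [[0,0,0.01,0,0,0],[0,0,0.02,0,0,0],[0,0,0.026,0,0,0],[0,0,0.032,0,0,0],[0,0,0.038,0,0,0],[0,0,0.044,0,0,0],[0,0,0.048,0,0,0],[0,0,0.052,0,0,0],[0,0,0.052,0,0,0]]}}

```text
time: 15.68
ee_pos: [0.4579, -0.1941, 0.0874]
ee_rot: [0.001, 0.254, 0.967, -0.0]
force: [2.5, -1.5, 4.9]
finger_gap: -0.0
grasp_force: 2.5
```

```bash
python3 - <<'E'
from h import *
s=robot.sense(); print(s['time'],W2M(s['ee_pos']).round(4),s['force'],s['finger_gap'])
E
```

```text
15.6833 [ 0.0006 -0.0001  0.0874] [ 2.49659125 -1.50858448  4.88064256] -2.0723599749838784e-06
```

Call:
{"fn": "apply_moves", "kwargs": {"commands": [[0,0,0.002,0,0,0],[0,0,0.004,0,0,0],[0,0,0.005,0,0,0],[0,0,0.005,0,0,0]]}}

```text
time: 16.02
ee_pos: [0.458, -0.1941, 0.0841]
ee_rot: [0.001, 0.254, 0.967, -0.0]
force: [1.6, -0.9, 5.1]
finger_gap: -0.0
grasp_force: 2.7
```

Call:
{"fn": "apply_moves", "kwargs": {"commands": [[0,0,0.001,0,0,0],[0,0,0.002,0,0,0],[0,0,0.002,0,0,0]]}}

```text
time: 16.27
ee_pos: [0.458, -0.1941, 0.0826]
ee_rot: [0.001, 0.254, 0.967, -0.0]
force: [3.0, -1.2, 5.1]
finger_gap: 0.0003
grasp_force: 2.9
```

Call:
{"fn": "apply_moves", "kwargs": {"commands": [[0,0,-0.005,0,0,0],[0,0,-0.02,0,0,0],[0,0,-0.06,0,0,0],[0,0,-0.11,0,0,0],[0,0,-0.15,0,0,0],[0,0,-0.15,0,0,0],[0,0,-0.15,0,0,0]]}}

```text
time: 16.85
ee_pos: [0.4577, -0.1939, 0.196]
ee_rot: [0.001, 0.254, 0.967, -0.0]
force: [0.8, -0.7, -0.3]
finger_gap: -0.0001
grasp_force: 0.0
```

```bash
python3 - <<'E'
from h import *
s=robot.sense();p,d=snap('wrist','w9'); a=snap('side')[0]; snap('scene'); print(s['time'],W2M(s['ee_pos']).round(4),s['force'],s['finger_gap'])
Y=W2M(cloud('wrist')); m=(Y[...,2]>.075)&(Y[...,2]<.13)&(d>0)&(np.hypot(Y[...,0],Y[...,1])<.024)
Q=Y[m]; A=np.c_[Q[:,:2],np.ones(len(Q))]; print(m.sum(),np.linalg.lstsq(A,Q[:,2],rcond=None)[0],np.percentile(Q,[1,50,99],axis=0).round(4).tolist())
c=cv2.resize(a[220:370,290:430],(420,450)); cv2.imwrite('pics/m9.png',np.hstack([cv2.resize(p[100:330,220:420],(391,450)),c])[:,:,::-1])
E
```

```text
16.85 [ 0.0003 -0.      0.196 ] [ 0.81012906 -0.71903123 -0.34773011] -5.158658942425884e-05
3311 [0.00111059 0.0029874  0.08903242] [[-0.0225, -0.0223, 0.0875], [-0.0006, 0.0003, 0.089], [0.0221, 0.0226, 0.0906]]
```

View pics/m9.png

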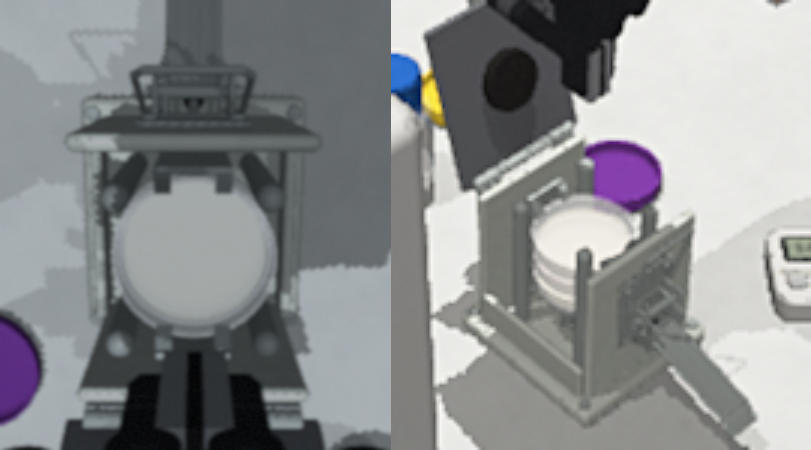

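The wrist and side views show the dish level with its top at z≈0.089, the same as the original stack. The catch teeth overlap its front and back edges (crop (193,180) and (195,340)), so it is held by both catches. Now the cover closing arc.

```bash
python3 - <<'E'
from h import *
s=robot.sense(); p0=W2M(s['ee_pos']); print(p0.round(4))
h=np.array([.053,.112])
st=np.array([.115,.204]); 
print('to start',[-(st[0]-p0[0])/.75, -(st[1]-p0[2])/.75])
f=lambda a,r=.097: h+r*np.array([-np.cos(a),np.sin(a)])+.005*np.array([np.sin(a),np.cos(a)])+[.011,0]
for a in (106,98,91,84,77,70,63,56,49,42,35,28,21,14,7,0,-1):
    q=f(np.radians(a)); print(a,q.round(3),(-(q-st)/.75).round(4))
E
```

```text
[-0.0009  0.      0.1937]
to start [np.float64(-0.15448874331953716), np.float64(-0.013763733028093564)]
106 [0.096 0.204] [0.0259 0.0002]
98 [0.082 0.207] [ 0.0434 -0.0045]
91 [0.071 0.209] [ 0.0591 -0.0065]
84 [0.059 0.209] [ 0.0749 -0.0067]
77 [0.047 0.208] [ 0.0906 -0.0049]
70 [0.036 0.205] [ 0.106  -0.0011]
63 [0.024 0.201] [0.1208 0.0044]
56 [0.014 0.195] [0.1348 0.0117]
49 [0.004 0.188] [0.1478 0.0207]
42 [-0.005  0.181] [0.1597 0.0312]
35 [-0.013  0.172] [0.1701 0.043 ]
28 [-0.019  0.162] [0.1791 0.0561]
21 [-0.025  0.151] [0.1864 0.0701]
14 [-0.029  0.14 ] [0.1919 0.0849]
7 [-0.032  0.129] [0.1956 0.1003]
0 [-0.033  0.117] [0.1973 0.116 ]
-1 [-0.033  0.115] [0.1974 0.1183]
```

Call:
{"fn": "apply_moves", "kwargs": {"commands": [[0,0,-0.05,0,0,0],[-0.03,0,-0.1,0,0,0],[-0.08,0,-0.1,0,0,0],[-0.13,0,-0.1,0,0,0],[-0.155,0,-0.1,0,0,0],[-0.155,0,-0.05,0,0,0],[-0.155,0,-0.013,0,0,0],[-0.155,0,-0.013,0,0,0],[-0.155,0,-0.013,0,0,0]]}}

```text
time: 17.75
ee_pos: [0.5575, -0.2501, 0.2032]
ee_rot: [-0.002, 0.254, 0.967, 0.001]
force: [1.2, 0.8, 1.3]
finger_gap: -0.0001
grasp_force: 0.0
```

```bash
python3 - <<'E'
from h import *
s=robot.sense(); print(s['time'],W2M(s['ee_pos']).round(4),s['force'],s['finger_gap'])
E
```

```text
17.75 [1.149e-01 2.000e-04 2.032e-01] [1.21264862 0.79520795 1.27746251] -5.12691449596384e-05
```

Call:
{"fn": "apply_moves", "kwargs": {"commands": [[0.013,0,0.006,0,0,0],[0.026,0,0.008,0,0,0],[0.043,0,0.004,0,0,0],[0.059,0,0.002,0,0,0],[0.075,0,0.0,0,0,0],[0.091,0,0.0,0,0,0],[0.106,0,0.003,0,0,0],[0.121,0,0.008,0,0,0],[0.135,0,0.014,0,0,0],[0.135,0,0.014,0,0,0]]}}

```text
time: 18.58
ee_pos: [0.4694, -0.2004, 0.1956]
ee_rot: [0.001, 0.254, 0.967, -0.0]
force: [-0.4, -0.2, -0.2]
finger_gap: -0.0002
grasp_force: 0.0
```

```bash
python3 - <<'E'
from h import *
s=robot.sense(); print(s['time'],W2M(s['ee_pos']).round(4),s['force'],s['finger_gap'])
snap('scene'); snap('side')
for n in('scene','side'):
    Y=W2M(cloud(n)); d=load(n)[1]; p=load(n)[0]
    m=(Y[...,2]>.125)&(abs(Y[...,1])<.05)&(abs(Y[...,1])>.025)&(Y[...,0]>-.06)&(Y[...,0]<.11)&(Y[...,2]<.24)&(d>0); Q=Y[m]
    if len(Q)>30: 
        v=np.median(np.arctan2(Q[:,2]-.112,.053-Q[:,0])); print(n,len(Q),np.degrees(v))
E
```

```text
18.5833 [1.380e-02 1.000e-04 1.956e-01] [-0.37444235 -0.19355514 -0.24574527] -0.00019952610087310642
scene 544 61.67045007359757
side 236 57.038368590886726
```

Call:
{"fn": "apply_moves", "kwargs": {"commands": [[0.013,0,0.008,0,0,0],[0.025,0,0.018,0,0,0],[0.035,0,0.029,0,0,0],[0.044,0,0.042,0,0,0],[0.051,0,0.056,0,0,0],[0.057,0,0.071,0,0,0],[0.061,0,0.086,0,0,0],[0.063,0,0.096,0,0,0],[0.063,0,0.102,0,0,0],[0.063,0,0.102,0,0,0]]}}

```text
time: 19.52
ee_pos: [0.4296, -0.1781, 0.1174]
ee_rot: [-0.0, 0.254, 0.967, 0.0]
force: [-0.9, -0.0, 0.3]
finger_gap: -0.0003
grasp_force: 0.0
```

Pressing the last bit until it meets the stop.

Call:
{"fn": "apply_moves", "kwargs": {"commands": [[0,0,0.002,0,0,0],[0,0,0.004,0,0,0],[0,0,0.004,0,0,0]]}}

```text
time: 19.77
ee_pos: [0.4299, -0.1782, 0.1163]
ee_rot: [0.001, 0.254, 0.967, -0.0]
force: [-7.5, 4.8, 26.8]
finger_gap: 0.0004
grasp_force: 13.1
```

Call:
{"fn": "apply_moves", "kwargs": {"commands": [[0,0,-0.006,0,0,0],[0,0,-0.05,0,0,0],[0,0,-0.1,0,0,0],[0.05,0,-0.15,0,0,0],[0.1,0,-0.15,0,0,0],[0.1,0,-0.15,0,0,0],[0.1,0,-0.15,0,0,0]]}}

```text
time: 20.35
ee_pos: [0.3631, -0.1405, 0.2285]
ee_rot: [0.001, 0.254, 0.967, -0.0]
force: [0.2, -1.1, -0.9]
finger_gap: -0.0002
grasp_force: 0.0
```

```bash
python3 - <<'E'
from h import *
s=robot.sense();p,d=snap('wrist'); a=snap('side')[0]; b=snap('scene')[0]; print(s['time'],W2M(s['ee_pos']).round(4),s['force'])
for n in('scene','side','wrist'):
    Y=W2M(cloud(n)); dd=load(n)[1]
    m=(abs(Y[...,0])<.046)&(abs(Y[...,1])<.042)&(np.hypot(Y[...,0]+.007,Y[...,1])>.02)&(Y[...,2]>.1)&(Y[...,2]<.16)&(dd>0); Q=Y[m]
    if len(Q)>50: print(n,len(Q),np.linalg.lstsq(np.c_[Q[:,:2],np.ones(len(Q))],Q[:,2],rcond=None)[0].round(4))
X=cloud('scene'); Y=W2M(X)
m=(abs(Y[...,0])<.03)&(abs(Y[...,1])<.036)&(Y[...,2]>.05)&(Y[...,2]<.1); print('under cover, z range',np.percentile(Y[m][:,2],[5,50,97]).round(4))
for nm,(u,v) in dict(cup=(300,216),bottle=(330,229),timer=(186,353),purple=(283,323)).items(): print(nm,X[v,u].round(3))
cv2.imwrite('pics/end.png',np.hstack([cv2.resize(a[220:370,290:430],(400,430)),cv2.resize(b[190:320,150:270],(397,430))])[:,:,::-1])
E
```

```text
20.35 [-1.082e-01 -1.000e-04  2.285e-01] [ 0.19901935 -1.05345621 -0.92563019]
scene 1525 [0.0073 0.0062 0.1173]
side 1451 [ 0.0039 -0.007   0.117 ]
wrist 866 [0.001  0.0005 0.118 ]
under cover, z range [0.0535 0.0747 0.0945]
cup [ 0.627 -0.19   0.064]
bottle [ 0.61  -0.287  0.1  ]
timer [ 0.325 -0.289  0.017]
purple [ 0.469 -0.336  0.016]
```

View pics/end.png

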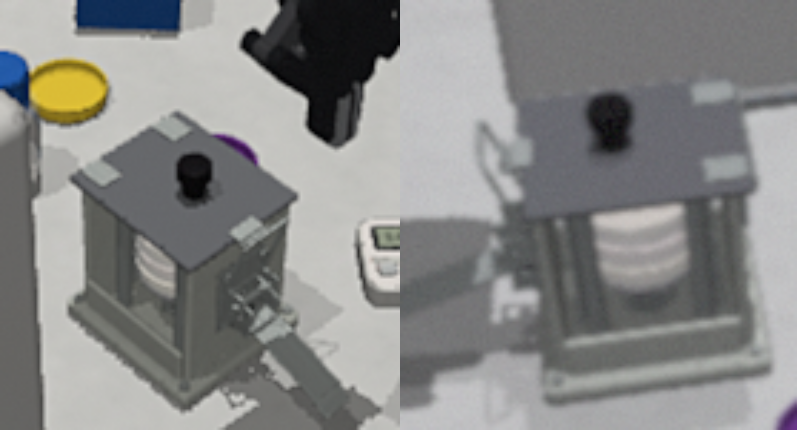

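The cover is flat and shut (z≈0.117), three dishes are stacked below it, the latch is open, the bystanders have not moved, and the arm is clear. Handing in.

```bash
python3 -c "
from workcell import robot
print(robot.sign_off())"
```

```text
the job is handed in; nothing more can be done
None
```

The job is handed in at about 20 s: the latch was opened, the dish is held under both catches, the cover is shut over it, and the bottle, cup and timer were not moved.

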